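# Set the cake-warming lamp's dimmer

### The job

Bring the cake-warming lamp to its set level: slide the red grip along its track until the white line on the grip is level with the yellow clip on the side of that dimmer, then let go. The dimmer with the black grip is already set, so leave it as it is.

Things in the scene. Friction and masses are not known exactly. Their poses are not given: they have to be found in the camera images.
- red_grip (a point): Red grip block, 26 mm along its track, 24 across, from 3 to 45 mm above a fixed grey dimmer housing (190x70 mm, 26 high). Point: centre of its top, 71 mm above the table, where a white line crosses it. x: along the track, away from the robot, the way it must go; z up. Slides 120 mm (friction about 1.5 N), stays where left, cannot turn or lift. Starts in the near third, short of the clip.
- yellow_clip: Yellow plastic clip, 16 mm along the track, fixed on the left edge of the red dimmer's housing, its point towards the track: it marks the wanted position. Origin: its middle, 29 mm left of the track's centre line, 26 mm above the table (housing top); it stands 4 mm above that. Axes parallel to red_grip's: the grip is set when its x in this frame is 0.
- black_grip (a point): Black grip on a second dimmer of the same size and shape, with its own track and its own yellow clip, at which it already stands; it must stay there. Point: centre of its top, 71 mm above the table, x along its track. The dimmers lie side by side, either one on the left, 150 mm or more between their middles, each turned up to 20 degrees.

How it is judged:
By the outcome, as a careful person would: the job done as asked, in the order asked, and still so for the second after the job is handed in, with the robot touching nothing.
It also fails if it takes over 32 s, if anything falls off the work surface, if the arm or the gripper's body presses on something with over 40 N, if the wrist force passes 120 N, or if a joint passes its speed limit or range.

### The arm

A 6-joint arm with a two-finger parallel gripper is mounted at the origin on a cart in front of the work surface, level with it; the furniture and walls round the work are solid. World frame = base frame: x ahead of the robot, y to its left, z up, the work surface at z = 0. Lengths are in m, angles in rad, forces in N, time in s.
With the tool pointing down it reaches from about 0.35 to 0.975 m from the base axis. Payload 17.4 kg.
Tool frame: the origin (TCP) lies between the finger pads; the fingertips stand 22 mm ahead of it and the grasp point (between the pads) lies 3 mm ahead of it; z points along the fingers, y is the direction in which the jaws open and shut (so a half turn about z gives the same grasp; the last joint's range is limited). The gripper opens to 85 mm and grips with 20 to 120 N. Pads are 22 mm wide; open, the fingers measure 114 mm over their backs; the gripper's body (76 mm by 85 mm) begins 54 mm behind the grasp point. The pads swing forward as they close: fully open they stand 13 mm farther back than shut.
Start: joints at [-1.21, 0.116, 1.442, -0, 1.584, -0.038], TCP at [0.262, -0.622, 0.253] pointing down, gripper open.
Joint ranges: [-2.83, 2.83], [-0.83, 2.19], [0.07, 2.5], [-1.14, 4.28], [0.01, 3], [-2.97, 2.97]. Speed limits (rad/s): [1.89, 1.89, 2.22, 3.14, 3.14, 3.14].

### API

Orientations are given as a unit quaternion [x, y, z, w].
In Python, from plant import read_state, read_camera, camera_params, hand_in gives the robot as it stands. The module is installed in compiled form; this text tells all that it offers.
- The arm moves only by the tool servo_tool, never from a script. Its argument "commands" is a list of rows, each an object with "linear": the shift along the world's x, y, z in m, a list of three; "roll": the turn about the world's z in degrees; "claw": the closure, from -1 (fully open) to 1 (shut), so that 0 is half open. A call has 1 to 10 rows; each row is the pose to reach, as a shift and turn from the pose commanded when the call began; what a row does not reach only later rows make up. A row lasts 1/10 s, in which the tool goes at most 50 mm and 8.59 degrees, less where a joint would pass 70% of its speed; a pose out of reach is approached as far as the arm can. A call with a gripper value outside its range is refused whole. The fingers move at their own pace and stop on an object; the grip force is fixed at half the most. Time passes only in rows, so rows that repeat a pose let the fingers close. It gives the time, the measured TCP pose, the force and the opening at its end, in the units of the state.
- read_state(): the state, without advancing time (a new reading comes with each control period).
- read_camera(name): name is "scene" or "side" or "wrist"; returns the picture (420x560x3 uint8, red, green, blue); there is no depth.
- camera_params(name): a dict with "camera_matrix" (3x3 intrinsics, pixels), "world_from_camera" (4x4, takes a point from camera to world coordinates). Camera axes: x right, y down, z forward; pixel columns grow to the right and rows downward; lengths in m; the calibration is good to about 2 mm. A picture is of the moment at which its call begins: read the wrist's pose just before it. camera_params takes no time and is no camera call; for the wrist camera it gives the pose at the moment of the call.
- hand_in(): hands the job in, once; it reports no verdict.
The state is a dict: "time_s": time; "q": joint angles; "qd": joint speeds; "tau": joint torques, N m; "tool_pos": TCP position; "tcp_rot": TCP orientation; "wrist_force": force on the tool from outside, world axes, zero at the start; "ft_torque": the same for the moment, N m; "finger_gap": opening from 0.0 (shut) to 1.0 (fully open).
Only numpy, scipy, OpenCV 4.12 (cv2) and the standard library are available. Lean on these libraries where they do the work, as an engineer would, in place of code of your own. Each camera call takes 0.05 s, during which the arm holds its last target.

## Working session

There is one attempt and no reset: what is moved stays moved. The work goes in short steps, Python scripts to look and compute and a tool call to move; the robot and the scene stay as the last step left them, time stands still between calls to the robot, and variables do not carry over. Pictures are saved under pics/ and viewed, and the job is handed in when it is done.

Besides the shell and the picture viewer there is one more tool, called after "Call:" by a JSON object that holds its "fn" and its "kwargs", one argument or row to a line. servo_tool: Moves the arm, as the interface text tells. Its arguments: {"type":"object","properties":{"commands":{"type":"array","items":{"type":"object","properties":{"linear":{"type":"array","items":{"type":"number"}},"roll":{"type":"number"},"claw":{"type":"number"}}}}},"required":["commands"]}

```bash
mkdir -p pics
python3 - <<'E'
from plant import *
import cv2,numpy as np
s=read_state();print(s['time_s'],s['tool_pos'],s['tcp_rot'],s['finger_gap'])
for n in("scene","side"):
    p=camera_params(n);print(n,np.round(p['camera_matrix'],1).tolist(),np.round(p['world_from_camera'],3).tolist())
    im=read_camera(n);cv2.imwrite(f'pics/{n}0.png',im[:,:,::-1]);np.save(n+'0.npy',im)
E
```

```text
0.0 [ 0.26202787 -0.62187914  0.25255536] [ 9.80191600e-01  1.98050735e-01 -9.04652562e-05 -5.71224193e-04] 1.0028162314369429
scene [[439.7, 0.0, 278.0], [0.0, 439.7, 203.4], [0.0, 0.0, 1.0]] [[-0.899, -0.318, 0.3, 0.244], [-0.437, 0.671, -0.598, 0.731], [-0.011, -0.669, -0.743, 0.719], [0.0, 0.0, 0.0, 1.0]]
side [[526.2, 0.0, 266.1], [0.0, 526.2, 217.4], [0.0, 0.0, 1.0]] [[-0.977, -0.147, 0.154, 0.375], [-0.212, 0.626, -0.75, 0.881], [0.014, -0.766, -0.643, 0.646], [0.0, 0.0, 0.0, 1.0]]
```

View pics/scene0.png

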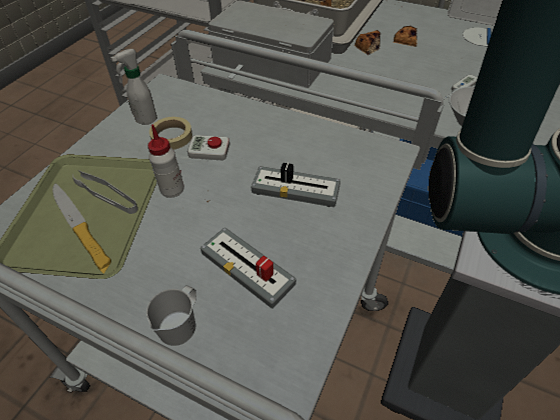

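View pics/side0.png

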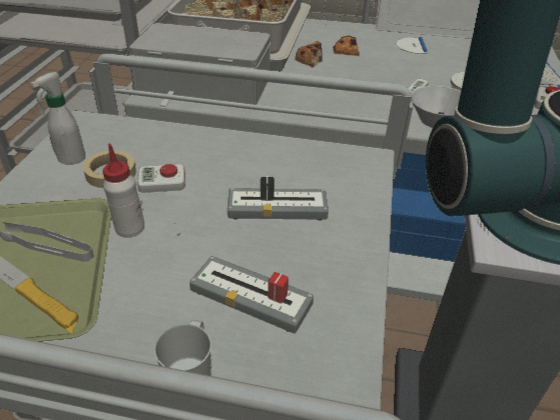

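The scene view shows the red grip at about (265,267) with its clip at (229,267), and the black grip at (287,172). The side view shows the red grip at (278,287) with its clip at (232,298). The red dimmer is the one on the robot's left. Next I'll zoom in and measure.

```bash
cat > h.py <<'E'
import numpy as np,cv2
from plant import camera_params
def ray(n,uv,P=None):
    p=P or camera_params(n);T=np.array(p['world_from_camera']);K=np.array(p['camera_matrix'])
    d=T[:3,:3]@np.linalg.inv(K)@np.array([uv[0],uv[1],1.]);return T[:3,3],d
def plane(n,uv,z,P=None):
    o,d=ray(n,uv,P);return o+d*(z-o[2])/d[2]
def tri(a,b):
    A=np.zeros((3,3));B=np.zeros(3)
    for n,uv in(a,b):
        o,d=ray(n,uv);d=d/np.linalg.norm(d);M=np.eye(3)-np.outer(d,d);A+=M;B+=M@o
    return np.linalg.solve(A,B)
E
python3 - <<'E'
from h import *
C={}
for n,(x0,y0,x1,y1) in dict(scene=(195,220,305,310),side=(185,250,320,335)).items():
    im=np.load(n+'0.npy');c=im[y0:y1,x0:x1]
    cv2.imwrite(f'pics/{n}z.png',cv2.resize(c,None,fx=5.5,fy=5.5,interpolation=cv2.INTER_CUBIC)[:,:,::-1])
    h=cv2.cvtColor(c,cv2.COLOR_RGB2HSV)
    for nm,lo,hi in(('red',(0,150,60),(6,255,255)),('red2',(172,150,60),(180,255,255)),('yel',(15,120,90),(35,255,255))):
        m=cv2.inRange(h,lo,hi);k,_,st,ce=cv2.connectedComponentsWithStats(m)
        for i in range(1,k):
            if st[i,4]>8:print(n,nm,st[i]+[x0,y0,0,0,0],ce[i]+[x0,y0], plane(n,ce[i]+[x0,y0],.03))
E
```

```text
scene red [256 256  11  11  46] [260.56521739 260.43478261] [0.48850585 0.3204059  0.03      ]
scene red [260 260  13  21 179] [266.89385475 269.36312849] [0.46865461 0.33309618 0.03      ]
scene yel [223 262  10   9  58] [228.32758621 265.70689655] [0.5375602  0.35697262 0.03      ]
side red [269 273  10  11  60] [273.5 277.7] [0.47861728 0.30568478 0.03      ]
side red [276 275  12  12  84] [281.8452381  280.88095238] [0.46425276 0.30949408 0.03      ]
side yel [226 290  11  16 106] [230.83018868 296.68867925] [0.5347233  0.35975567 0.03      ]
```

View pics/scenez.png

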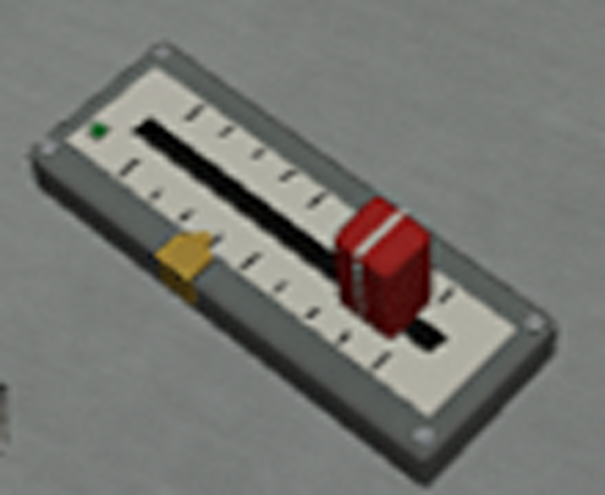

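View pics/sidez.png

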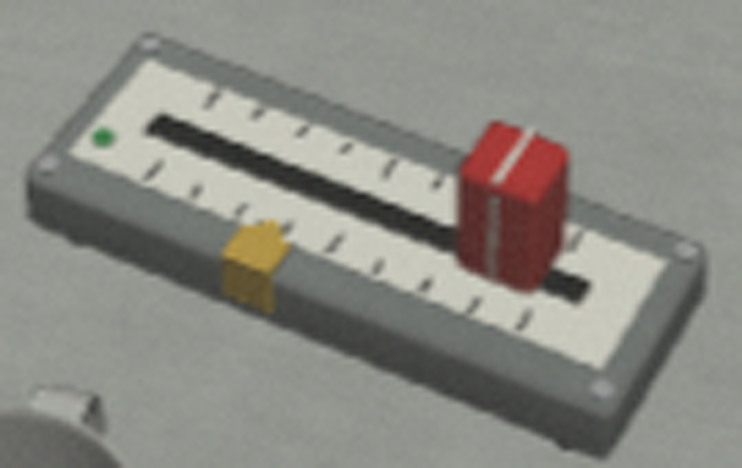

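Run:
```python
from h import *
off=dict(scene=(195,220),side=(185,250))
def px(n,p): return np.array(p)/5.5+off[n]-0.4
S=dict(scene=[(163,50),(46,148),(533,323),(424,435)],side=[(150,44),(46,163),(686,249),(602,389)])
W={'scene':(380,232),'side':(515,156)}
F={'scene':(173,268),'side':(246,266)}
for n in S:
    q=[plane(n,px(n,p),.026) for p in S[n]]
    c=np.mean(q,0);a=(q[0]+q[1]-q[2]-q[3]);a=a[:2]/np.linalg.norm(a[:2]);l=np.array([-a[1],a[0]])
    g=plane(n,px(n,W[n]),.071);f=plane(n,px(n,F[n]),.030)
    print(n,'ctr',c,'ang',np.degrees(np.arctan2(a[1],a[0])),'grip',g,'clip',f)
    for nm,v in(('grip',g),('clipfront',f)):print(nm,'along',(v-c)[:2]@a,'left',(v-c)[:2]@l)
print('tri grip',tri(('scene',px('scene',W['scene'])),('side',px('side',W['side']))))
```

```text
scene ctr [0.51329881 0.33231976 0.026     ] ang -15.054185711783738 grip [0.46759821 0.3449865  0.071     ] clip [0.5384423  0.36385348 0.03      ]
grip along -0.04742214501430888 left 0.0003621024187046504
clipfront along 0.0160902524548812 left 0.0369820852444776
side ctr [0.51081119 0.32994213 0.026     ] ang -14.828982505422674 grip [0.46469236 0.34288263 0.071     ] clip [0.53629782 0.36277149 0.03      ]
grip along -0.04789472830934568 left 0.0007060957274988879
clipfront along 0.016235595233465967 left 0.038258860999058425
tri grip [0.46378233 0.35098504 0.08028884]
```

The two views agree: the grip is near (0.466, 0.344), the track points at about -15°, and the travel is about 64 mm. I'll grasp with the jaws opening along the track, so the tool has to roll about +52°.

Call:
{"fn": "servo_tool", "kwargs": {
  "commands": [
    {"linear": [0.019, 0.042, 0], "roll": 5.2, "claw": -1},
    {"linear": [0.038, 0.084, 0], "roll": 10.4, "claw": -1},
    {"linear": [0.057, 0.126, 0], "roll": 15.6, "claw": -1},
    {"linear": [0.076, 0.168, 0], "roll": 20.8, "claw": -1},
    {"linear": [0.095, 0.21, 0], "roll": 26, "claw": -1},
    {"linear": [0.114, 0.252, 0], "roll": 31.2, "claw": -1},
    {"linear": [0.133, 0.294, 0], "roll": 36.4, "claw": -1},
    {"linear": [0.152, 0.336, 0], "roll": 41.6, "claw": -1},
    {"linear": [0.171, 0.378, 0], "roll": 46.8, "claw": -1},
    {"linear": [0.19, 0.42, 0], "roll": 52, "claw": -1}
  ]
}}

```text
time_s: 1.1
tool_pos: [0.4523, -0.2002, 0.2532]
tcp_rot: [0.793, 0.609, 0.0, 0.0]
wrist_force: [0.5, -0.9, 0.1]
finger_gap: 1.001
```

Call:
{"fn": "servo_tool", "kwargs": {
  "commands": [
    {"linear": [0.001, 0.045, 0], "claw": -1},
    {"linear": [0.002, 0.09, 0], "claw": -1},
    {"linear": [0.004, 0.135, 0], "claw": -1},
    {"linear": [0.006, 0.18, 0], "claw": -1},
    {"linear": [0.008, 0.225, 0], "claw": -1},
    {"linear": [0.01, 0.27, 0], "claw": -1},
    {"linear": [0.011, 0.315, 0], "claw": -1},
    {"linear": [0.012, 0.36, 0], "claw": -1},
    {"linear": [0.013, 0.405, 0], "claw": -1},
    {"linear": [0.014, 0.45, 0], "claw": -1}
  ]
}}

```text
schema error: expected keys linear, roll, claw
```

Call:
{"fn": "servo_tool", "kwargs": {
  "commands": [
    {"linear": [0, 0.045, 0], "claw": -1},
    {"linear": [0, 0.094, 0], "claw": -1},
    {"linear": [0, 0.094, 0], "claw": -1},
    {"linear": [0, 0.094, 0], "claw": -1}
  ]
}}

```text
schema error: expected keys linear, roll, claw
```

Call:
{"fn": "servo_tool", "kwargs": {
  "commands": [
    {"linear": [0.001, 0.045, 0], "roll": 0, "claw": -1},
    {"linear": [0.002, 0.09, 0], "roll": 0, "claw": -1},
    {"linear": [0.004, 0.135, 0], "roll": 0, "claw": -1},
    {"linear": [0.006, 0.18, 0], "roll": 0, "claw": -1},
    {"linear": [0.008, 0.225, 0], "roll": 0, "claw": -1},
    {"linear": [0.01, 0.27, 0], "roll": 0, "claw": -1},
    {"linear": [0.011, 0.315, 0], "roll": 0, "claw": -1},
    {"linear": [0.012, 0.36, 0], "roll": 0, "claw": -1},
    {"linear": [0.013, 0.405, 0], "roll": 0, "claw": -1},
    {"linear": [0.014, 0.45, 0], "roll": 0, "claw": -1}
  ]
}}

```text
time_s: 2.1
tool_pos: [0.4656, 0.2499, 0.2531]
tcp_rot: [0.794, 0.608, -0.0, 0.0]
wrist_force: [0.4, -1.5, 0.9]
finger_gap: 0.998
```

Call:
{"fn": "servo_tool", "kwargs": {
  "commands": [
    {"linear": [0, 0.045, 0], "roll": 0, "claw": -1},
    {"linear": [0, 0.094, 0], "roll": 0, "claw": -1},
    {"linear": [0, 0.094, 0], "roll": 0, "claw": -1},
    {"linear": [0, 0.094, 0], "roll": 0, "claw": -1}
  ]
}}

```text
time_s: 2.5
tool_pos: [0.4657, 0.3427, 0.2525]
tcp_rot: [0.794, 0.608, -0.001, 0.0]
wrist_force: [-0.3, -1.2, -0.3]
finger_gap: 0.998
```

Run:
```python
from plant import *
import cv2,numpy as np,pickle
s=read_state();print(s['time_s'],s['tool_pos'],s['finger_gap'],s['qd'].round(3) if hasattr(s['qd'],'round') else s['qd'])
p=camera_params("wrist");pickle.dump(p,open('w1.pkl','wb'))
im=read_camera("wrist");np.save('w1.npy',im);cv2.imwrite('pics/w1.png',im[:,:,::-1])
print(np.array(p['world_from_camera']).round(3))
```

```text
2.5 [0.46572039 0.34267046 0.25251912] 0.9983438273815833 [-0.035 -0.027  0.014 -0.005  0.002 -0.008]
[[ 0.966 -0.25  -0.072  0.484]
 [-0.26  -0.93  -0.261  0.408]
 [-0.002  0.27  -0.963  0.372]
 [ 0.     0.     0.     1.   ]]
```

View pics/w1.png

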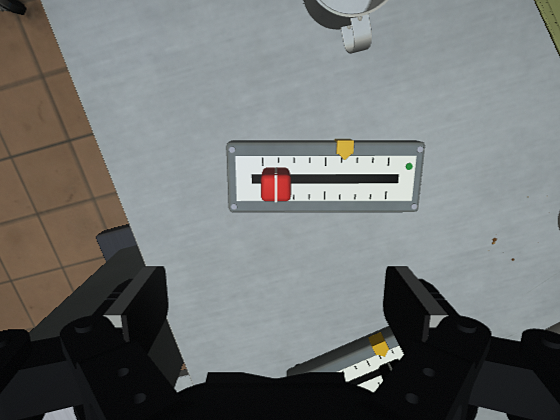

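The wrist view shows the red grip's white line at about (276,187), the clip at (345,149) and the housing screws near (232,149), (421,149), (416,207) and (234,207).

Run:
```python
from h import *
import pickle
im=np.load('w1.npy');P=pickle.load(open('w1.pkl','rb'))
h=cv2.cvtColor(im,cv2.COLOR_RGB2HSV)
m=cv2.inRange(h[130:170,320:370],(15,120,80),(35,255,255))
ys,xs=np.nonzero(m);ys+=130;xs+=320
for y in range(ys.min(),ys.max()+1):
    r=xs[ys==y];print(y,r.min(),r.max(),end='; ')
# tilt/axis
S=[(232,149.5),(420.5,149.5),(416,207),(234,207)]
q=[plane('',s,.026,P) for s in S];c=np.mean(q,0)
a=(q[1]+q[2]-q[0]-q[3])[:2];a/=np.linalg.norm(a);l=np.array([-a[1],a[0]])
print('\nang',np.degrees(np.arctan2(a[1],a[0])),c)
print(im[172:204:3,262:294].astype(int).min(2))
cv2.imwrite('pics/w1z.png',cv2.resize(im[130:220,220:430],None,fx=3.8,fy=3.8,interpolation=cv2.INTER_CUBIC)[:,:,::-1])
```

```text
139 335 335; 140 337 352; 141 336 353; 142 336 353; 143 337 353; 144 337 353; 145 337 353; 146 337 353; 147 337 353; 148 337 353; 149 337 353; 150 336 353; 151 336 353; 152 336 352; 153 336 352; 154 339 350; 155 340 349; 156 341 348; 157 342 347; 158 343 346; 159 344 344; 
ang -15.049802333242834 [0.51291924 0.33090835 0.026     ]
[[ 52  23  34  37  37  37  37  38  37  38  37  35  42  69  74  41  33  37
   38  36  38  37  39  37  36  33  21 106 212 232 226 224]
 [ 35  40  41  41  43  42  43  42  42  44  39  31 118 192 186  99  33  41
   42  42  42  43  43  42  43  41  38  34  34  33  35  33]
 [ 46  52  54  56  54  56  55  56  56  56  53  37 114 221 220 106  39  50
   50  52  50  50  49  49  49  48  45  41  38  41  41  44]
 [ 45  51  57  60  61  59  60  58  59  58  55  43 112 218 220 107  41  51
   51  52  51  50  50  51  51  46  45  41  38  39  39  40]
 [ 41  51  57  58  58  58  57  59  57  58  54  42 112 219 220 106  40  51
   53  52  52  51  51  51  50  49  44  34  64 177 239 233]
 [ 37  52  56  57  56  56  56  54  56  56  54  42 111 219 219 107  39  49
   52  51  51  51  50  50  48  46  44  32  61 173 231 222]
 [ 40  51  55  54  54  54  54  53  53  52  51  39 111 218 220 107  38  49
   52  51  50  50  49  49  49  47  43  33  60 170 231 222]
 [ 38  49  50  52  52  52  52  51  51  53  50  38 108 217 220 103  37  49
   51  51  50  50  49  50  47  48  42  33  59 171 234 229]
 [ 36  47  50  52  51  51  49  51  50  49  48  34 108 217 221 102  36  47
   49  51  50  50  48  50  48  48  41  26  96 206 212  84]
 [ 77  25  39  43  45  43  44  42  43  43  41  28 105 214 219  95  29  41
   43  43  43  41  44  43  39  33  19  88 190 239 220 143]
 [108 111 112 109 111 111 110 110 109 107 106 103 120 153 141 104 103 107
  107 109 111 110 110 109 110 112 110 108 108 106 106 105]]
```

View pics/w1z.png

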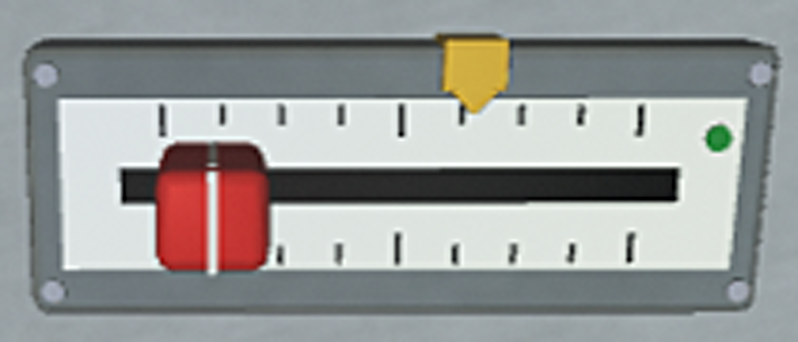

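Run:
```python
from h import *
import pickle
P=pickle.load(open('w1.pkl','rb'))
t=np.radians(-15);a=np.array([np.cos(t),np.sin(t)]);l=np.array([-a[1],a[0]])
c=np.array([.5129,.3309])
for nm,uv,z in(('line',(275.5,188),.071),('line far',(275.5,177),.071),('clip body',(345,147),.03),('clip tip',(344.5,158),.03)):
    v=plane('',uv,z,P);print(nm,v,'along',(v[:2]-c)@a,'left',(v[:2]-c)@l)
```

```text
line [0.46649183 0.3443343  0.071     ] along -0.04830389952478612 left 0.0009652228508850828
line far [0.46894558 0.3534546  0.071     ] along -0.04829427000055444 left 0.01040982507686937
clip body [0.53684465 0.3565351  0.03      ] along 0.016493904751755044 left 0.03095894025651047
clip tip [0.53423798 0.3466171  0.03      ] along 0.01654302671395215 left 0.020704225413508883
```

The grip has to travel 64.8 mm, and all three cameras agree. Now I'll descend and close the jaws.

Call:
{"fn": "servo_tool", "kwargs": {
  "commands": [
    {"linear": [0, 0.001, -0.04], "roll": 0, "claw": -1},
    {"linear": [0, 0.001, -0.08], "roll": 0, "claw": -1},
    {"linear": [0, 0.001, -0.12], "roll": 0, "claw": -1},
    {"linear": [0, 0.001, -0.15], "roll": 0, "claw": -1},
    {"linear": [0, 0.001, -0.17], "roll": 0, "claw": -1},
    {"linear": [0, 0.001, -0.185], "roll": 0, "claw": -1},
    {"linear": [0, 0.001, -0.19], "roll": 0, "claw": -1},
    {"linear": [0, 0.001, -0.19], "roll": 0, "claw": -1}
  ]
}}

```text
time_s: 3.35
tool_pos: [0.4663, 0.3425, 0.0635]
tcp_rot: [0.794, 0.607, -0.0, 0.0]
wrist_force: [0.3, -0.2, -0.0]
finger_gap: 1.0
```

Call:
{"fn": "servo_tool", "kwargs": {
  "commands": [
    {"linear": [0, 0, 0], "roll": 0, "claw": 0},
    {"linear": [0, 0, 0], "roll": 0, "claw": 0.2},
    {"linear": [0, 0, 0], "roll": 0, "claw": 0.6},
    {"linear": [0, 0, 0], "roll": 0, "claw": 0.6},
    {"linear": [0, 0, 0], "roll": 0, "claw": 0.6},
    {"linear": [0, 0, 0], "roll": 0, "claw": 0.6}
  ]
}}

```text
time_s: 3.95
tool_pos: [0.4663, 0.3431, 0.0639]
tcp_rot: [0.794, 0.608, 0.0, 0.0]
wrist_force: [-1.7, -0.9, 6.0]
finger_gap: 0.293
```

The jaws stopped at about 25 mm, so they hold the 26 mm grip. Next is the 64.8 mm slide, (0.0626, -0.0168).

Call:
{"fn": "servo_tool", "kwargs": {
  "commands": [
    {"linear": [0.0078, -0.0021, 0], "roll": 0, "claw": 0.6},
    {"linear": [0.0156, -0.0042, 0], "roll": 0, "claw": 0.6},
    {"linear": [0.0234, -0.0063, 0], "roll": 0, "claw": 0.6},
    {"linear": [0.0313, -0.0084, 0], "roll": 0, "claw": 0.6},
    {"linear": [0.0391, -0.0105, 0], "roll": 0, "claw": 0.6},
    {"linear": [0.0469, -0.0126, 0], "roll": 0, "claw": 0.6},
    {"linear": [0.0547, -0.0147, 0], "roll": 0, "claw": 0.6},
    {"linear": [0.0626, -0.0168, 0], "roll": 0, "claw": 0.6},
    {"linear": [0.0626, -0.0168, 0], "roll": 0, "claw": 0.6},
    {"linear": [0.0626, -0.0168, 0], "roll": 0, "claw": 0.6}
  ]
}}

```text
time_s: 4.95
tool_pos: [0.5292, 0.3262, 0.0639]
tcp_rot: [0.794, 0.608, 0.001, 0.0]
wrist_force: [1.6, -0.9, 5.5]
finger_gap: 0.297
```

Run:
```python
from plant import *
import cv2,numpy as np,pickle
s=read_state();print(s['time_s'],s['tool_pos'],s['finger_gap'],s['wrist_force'])
p=camera_params("wrist");pickle.dump(p,open('w2.pkl','wb'))
im=read_camera("wrist");np.save('w2.npy',im);cv2.imwrite('pics/w2.png',im[:,:,::-1])
```

```text
4.95 [0.52922789 0.32624384 0.06389899] 0.2966435964488451 [ 1.64225137 -0.91594107  5.50484172]
```

View pics/w2.png

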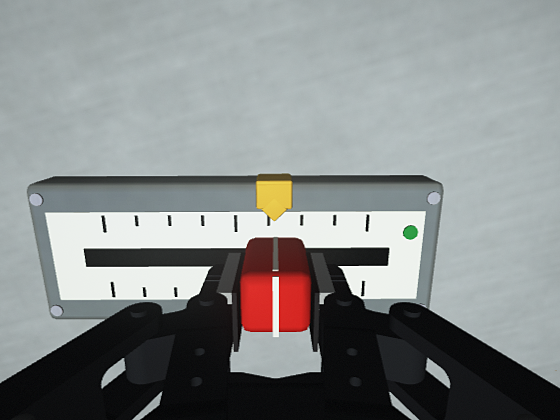

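The white line is at column 276 and the clip tip at about 275. I'll measure both precisely.

```bash
cat > m.py <<'E'
from h import *
import pickle,sys
def meas(k,box):
    im=np.load(k+'.npy');P=pickle.load(open(k+'.pkl','rb'))
    h=cv2.cvtColor(im,cv2.COLOR_RGB2HSV)
    m=cv2.inRange(h,(18,120,80),(35,255,255));x0,y0,x1,y1=box
    k_,lab,st,ce=cv2.connectedComponentsWithStats(m[y0:y1,x0:x1]);i=1+np.argmax(st[1:,4]);ys,xs=np.nonzero(lab==i);ys+=y0;xs+=x0
    t=np.radians(-15);a=np.array([np.cos(t),np.sin(t)]);c=np.array([.5129,.3309])
    out=[]
    for y in range(ys.min(),ys.max()+1):
        r=xs[ys==y];out.append((y,(r.min()+r.max())/2,len(r),1000*(plane('',((r.min()+r.max())/2,y),.03,P)[:2]-c)@a))
    print(np.round(out[::4],2).tolist())
    return im,P,a,c
E
python3 - <<'E'
from m import *
im,P,a,c=meas('w2',(240,160,310,235))
for y in range(266,328,6):
    r=im[y,262:290].astype(float).min(1);r=np.clip(r-90,0,None);x=262+(r*np.arange(28)).sum()/r.sum()
    print(y,round(x,2),1000*(plane('',(x,y),.071,P)[:2]-c)@a)
print(im[290,268:284].min(1))
E
```

```text
[[174.0, 284.5, 8.0, 21.5], [178.0, 273.5, 34.0, 16.79], [182.0, 274.0, 37.0, 17.0], [186.0, 273.5, 36.0, 16.77], [190.0, 273.5, 36.0, 16.76], [194.0, 273.5, 36.0, 16.76], [198.0, 273.5, 36.0, 16.75], [202.0, 273.5, 36.0, 16.74], [206.0, 273.5, 36.0, 16.73], [210.0, 273.5, 24.0, 16.72], [214.0, 274.0, 15.0, 16.94], [218.0, 273.5, 6.0, 16.71]]
266 274.0 17.040980491483833
272 nan nan
278 275.22 17.436343136183922
284 275.22 17.43067262415159
290 275.21 17.41894191944522
296 275.42 17.48232710267112
302 275.41 17.474269234725686
308 275.41 17.46629142523274
314 275.42 17.461205818649827
320 275.42 17.45268920567745
326 275.42 17.445109243652876
[ 39  39  34  16 165 239 238 237 237 238 233   6  32  37  38  37]<stdin>:4: RuntimeWarning: invalid value encountered in scalar divide
```

The line is about 0.6 mm past the clip. I'll nudge it back 0.5 mm, then open the jaws and rise.

Call:
{"fn": "servo_tool", "kwargs": {
  "commands": [
    {"linear": [-0.0005, 0.0001, 0], "roll": 0, "claw": 0.6},
    {"linear": [-0.0005, 0.0001, 0], "roll": 0, "claw": 0.6},
    {"linear": [-0.0005, 0.0001, 0], "roll": 0, "claw": 0.6},
    {"linear": [-0.0005, 0.0001, 0], "roll": 0, "claw": 0.2},
    {"linear": [-0.0005, 0.0001, 0], "roll": 0, "claw": -0.4},
    {"linear": [-0.0005, 0.0001, 0], "roll": 0, "claw": -0.8},
    {"linear": [-0.0005, 0.0001, 0], "roll": 0, "claw": -0.8},
    {"linear": [-0.0005, 0.0001, 0], "roll": 0, "claw": -0.8}
  ]
}}

```text
time_s: 5.8
tool_pos: [0.5281, 0.3263, 0.0632]
tcp_rot: [0.794, 0.608, -0.0, -0.0]
wrist_force: [-0.1, 0.5, -0.3]
finger_gap: 0.896
```

Call:
{"fn": "servo_tool", "kwargs": {
  "commands": [
    {"linear": [0, 0, 0.02], "roll": 0, "claw": -0.8},
    {"linear": [0, 0, 0.05], "roll": 0, "claw": -0.8},
    {"linear": [0, 0, 0.09], "roll": 0, "claw": -0.8},
    {"linear": [0, 0, 0.1], "roll": 0, "claw": -0.8},
    {"linear": [0, 0, 0.1], "roll": 0, "claw": -0.8},
    {"linear": [0, 0, 0.1], "roll": 0, "claw": -0.8}
  ]
}}

```text
time_s: 6.4
tool_pos: [0.5279, 0.3261, 0.1621]
tcp_rot: [0.794, 0.608, -0.001, -0.0]
wrist_force: [0.2, 0.1, 0.3]
finger_gap: 0.896
```

Run:
```python
from plant import *
import cv2,numpy as np,pickle
s=read_state();print(s['time_s'],s['tool_pos'],s['finger_gap'],s['wrist_force'])
p=camera_params("wrist");pickle.dump(p,open('w3.pkl','wb'))
im=read_camera("wrist");np.save('w3.npy',im);cv2.imwrite('pics/w3.png',im[:,:,::-1])
im=read_camera("side");cv2.imwrite('pics/side3.png',im[:,:,::-1])
```

```text
6.4 [0.52787653 0.32608098 0.16205992] 0.8964795470733586 [0.17607267 0.11180035 0.26381619]
```

View pics/w3.png

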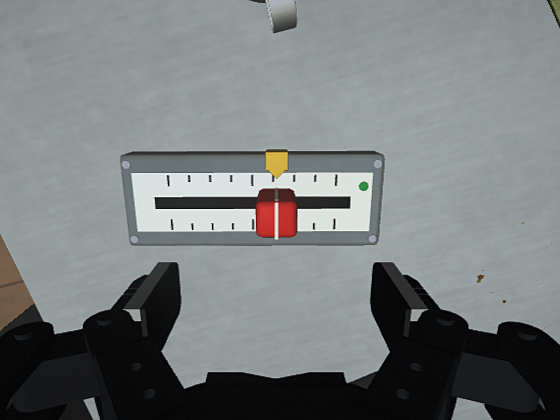

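View pics/side3.png

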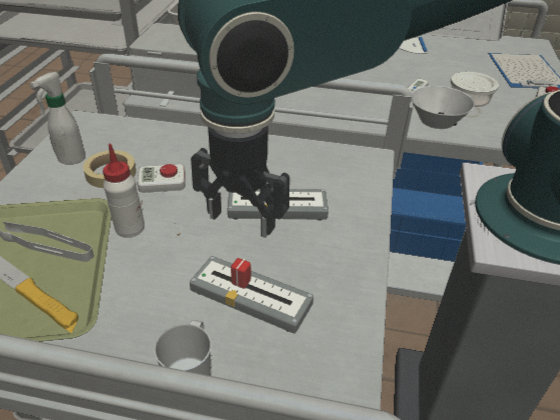

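The wrist view shows the line at about (276,217) and the clip tip at (277,178). The side view shows the red grip free and opposite its clip, with the gripper clear of it.

Run:
```python
from m import *
im,P,a,c=meas('w3',(250,140,305,190))
for y in range(204,236,5):
    r=im[y,266:288].astype(float).min(1);r=np.clip(r-90,0,None);x=266+(r*np.arange(22)).sum()/r.sum()
    print(y,round(x,2),1000*(plane('',(x,y),.071,P)[:2]-c)@a)
```

```text
[[152.0, 276.0, 23.0, 16.55], [156.0, 276.0, 23.0, 16.55], [160.0, 276.5, 22.0, 16.89], [164.0, 276.5, 22.0, 16.88], [168.0, 276.5, 22.0, 16.87], [172.0, 276.0, 13.0, 16.52], [176.0, 276.0, 5.0, 16.51]]
204 275.98 16.469724651379167
209 275.97 16.452661183899888
214 275.97 16.449008118962936
219 275.99 16.448784906436142
224 275.98 16.435945583634258
229 275.99 16.434049739599075
234 275.99 16.424167441330635
```

```bash
python3 -c "
from plant import *
print(hand_in())"
```

```text
the job is handed in; nothing more can be done
None
```

The red grip is at its clip, and I handed the job in at about 6.5 s. I slid it about 65 mm along its track, nudged it back 0.5 mm, opened the jaws and lifted about 100 mm clear.

- **Position:** the last wrist picture, taken after letting go, puts the white line at 16.45 mm along the track and the clip at about 16.7 mm. They differ by about 0.2 mm, within measuring error. Before the nudge the line measured about 0.6 mm past the clip.
- **Contact:** the wrist force read about zero after release, and in the side picture the gripper is clear of the dimmer.
- **Black dimmer:** the arm did not touch it. I did not measure it again, because the gripper partly hid it in the last side picture.

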